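# Lift a callused cactus cutting from its pot with tongs

## Robot

A 6-joint arm with a two-finger parallel gripper is mounted at the origin on the work surface. World frame = base frame: x ahead of the robot, y to its left, z up, the work surface at z = 0. Lengths are in mm, angles in rad, forces in N, time in s.
With the tool pointing down it reaches from about 250 to 775 mm from the base axis. Payload 4 kg.
Tool frame: the origin (TCP) lies on the centre line of the jaws, within the pads' length; the fingertips stand manip.tips_ahead ahead of it and the grasp point (between the pads) lies 8 mm behind it (manip.tips_ahead is the distance from the TCP to the fingertips, in mm); z points along the fingers, y is the line along which they close (so a half turn about z gives the same grasp; the last joint's range is limited). The gripper opens to 85 mm and grips with 20 to 120 N. Pads are 22 mm wide; open, the fingers measure 114 mm over their backs; the gripper's body (76 mm by 85 mm) begins 54 mm behind the grasp point. The pads swing forward as they close: fully open they stand 13 mm farther back than shut.
Start: joints at [-1.452, 0.087, 1.371, -0, 1.684, -0.103], TCP at [120.988, -536.543, 242.341] pointing down, gripper open.
Joint ranges: [-3.1, 3.1], [-0.76, 2.03], [0.27, 2.55], [-1.08, 4.22], [0.17, 2.65], [-2.57, 2.57]. Speed limits (rad/s): [2.79, 2.79, 3.14, 3.14, 3.14, 3.14].

## Interface

Orientations are given as a rotation vector (axis times angle).
In Python, from station import manip gives the robot as it stands.
- The arm moves only by the tool servo_tool, never from a script. Its argument "plan" is text: rows parted by semicolons, each of 7 numbers parted by spaces: the shift along the tool's x, y, z in mm, then the turn, a rotation vector about the tool's x, y, z in rad, then the closure, from 0 (fully open) to 1 (shut). A call has exactly 8 rows; each row is the pose to reach, as a shift and turn from the pose commanded when the call began, along the tool's axes at that moment; what a row does not reach only later rows make up. A row lasts 1/10 s, in which the tool goes at most 50 mm and 8.59 degrees, less where a joint would pass 70% of its speed; a pose out of reach is approached as far as the arm can. A call with a gripper value outside its range is refused whole. The fingers move at their own pace and stop on an object; "grip_force" is the grip in N (left out, the last holds). Time passes only in rows, so rows that repeat a pose let the fingers close, or fill a call up. It gives the time, the measured TCP pose, the force, the opening and the grip force at its end, in the units of the state.
- manip.observe(): the state, without advancing time (a new reading comes with each control period).
- manip.camera(name): name is "scene" or "top"; returns a dict with "pixels" (400x640x3 uint8, blue, green, red), "fx", "fy", "cx", "cy" (pixels), "k1" (the pictures are not rectified: a ray, as slopes to the right and down, at radius r is drawn at 1 + k1 r^2 times it, then the intrinsics apply), "rvec" (rotation vector, rad) and "tvec" (3), from world to camera coordinates, as OpenCV has them. Camera axes: x right, y down, z forward; pixel columns grow to the right and rows downward; lengths in mm; the calibration is good to about 2 mm. A picture is of the moment at which its call begins. There is no depth.
- manip.finish_job(): hands the job in; it is judged then, once.
The state is a dict: "time_s": time; "joint_pos": joint angles; "joint_vel": joint speeds; "joint_efforts": joint torques, N m; "eef_pos": TCP position; "tcp_rot": TCP orientation; "contact_force": force on the tool from outside, world axes, zero at the start; "torque": the same for the moment, N m; "finger_gap": finger opening in mm; "finger_force": force on a finger pad.
Only numpy, scipy, OpenCV 4.12 (cv2) and the standard library are available. Lean on these libraries where they do the work, as an engineer would, in place of code of your own. Each camera call takes 0.05 s, during which the arm holds its last target. There are 200 camera calls.

## Task

The spiny cactus cutting that has been drying in the little clay pot on the yellow tray is ready for planting, and the plant lamp is in the way: first swing the lamp's arm round to one side until no part of the lamp head hangs over the tray, and leave it there. Then pick up the kitchen tongs, close their jaws on the part of the cutting that stands above the pot, lift it straight out and finish while holding it in the tongs, upright, its lower end a few centimetres above the rim of the pot. Never touch the spiny cutting with anything but the tongs, and leave the pot standing where it is and the tamper, jar, dibber and seed trays undisturbed.

Things in the scene. Friction and masses are not known exactly. Their poses are not given: they have to be found in the camera images.
- tray: yellow plastic plant tray, 240 mm (its x) by 160 mm (its y) by 25 mm high with 3 mm walls and floor, fixed to the table; origin at the centre of its underside, z up
- pot: empty terracotta pot standing loose in the tray: all in mm: 55 high, rim 67 across outside, 60 inside at the mouth, floor 5 thick, 0.14 kg; origin at the centre of its underside (so its rim is 55 above the origin)
- cutting: green columnar cactus cutting, loose, standing in the pot with about 50 mm showing above its rim: round, in mm: 34 in diameter, 100 tall with a domed top (straight side up to 83 above its foot), about 85 g; its foot stands on the pot's floor. Its spines offer no resistance. Origin at the centre of its foot, z along its length
- cutting_mid (a point): centre of the cactus cutting, on its axis, 50 mm above its foot
- tongs_grip (a point): point 11 mm above the tongs' origin, half-way up, axes as body tongs: where to pinch both sleeves across y, from above. Here the tongs are 49 mm wide outside when open, about 30 mm when the jaws hold the cutting. The spring resists with about 7 N at first and 10 N with the jaws on the cutting, so a squeeze of 6 to 9 mm carries the tongs with the jaws still open
- tongs_jaws (a point): midway between the two open jaws, 72 mm ahead of point tongs_grip along the tongs and half-way up the strips: where the cutting should be when the jaws are closed. Each jaw is a flat plate 38 mm long (53 to 91 ahead of tongs_grip) and 22 high with a small turned-in lip at its end; open, the jaws leave about 65 mm between the plates and 59 between the lips
- tongs: sprung kitchen tongs, 202 mm long, 130 g, lying loose on the table with jaws open: two strips, 22 high, side by side on their edges, joined at a hinge bow 105 behind the origin, jaw ends 91 ahead. Black sleeves from 45 behind to 30 ahead of the origin. Origin on the underside, midway between the sleeves, near the centre of mass; x towards the jaws, y across, z up
- tongs_arm (a joint): angle by which the tongs are closed, rad: 0 open (spring rest position), about 0.18 with the jaws on the cutting, 0.31 shut
- lamp: foot and post of the plant lamp, fixed behind the tray: round foot 110 mm in diameter, post 16 mm in diameter; origin at the centre of the foot's underside
- lamp_arm (a joint): swing of the lamp's arm about its post, rad: at 0 the arm points along the -x of body lamp (to the robot); positive swings the head towards +y of body lamp, negative towards -y; it turns freely between -1.5 and 1.5 against light friction (about 0.12 N m, i.e. under 1 N at the head) and stays where it is left
- lamp_knob (a point): middle of the upright black knob, in mm: 15 in diameter, on the lamp head: 20 above the head's top, 16 below the knob's end, 210 from the post's axis. The white head under it is a disc 90 in diameter, 22 thick, its underside 200 above the table; the arm is a bar 12 in diameter, 212 above the table
- lamp_pivot (a point): point on the post's axis, the vertical axis about which the arm swings, at the height of point lamp_knob
- tamper: turned wooden pot tamper, loose, standing on its 64 mm disc, 94 mm tall; bystander. Origin under its centre
- jar: glass flip-top jar, loose, 86 mm in diameter, 118 mm tall; bystander. Origin under its centre
- dibber: bamboo dibber with a cross handle, loose, lying, 225 mm long, handle 92 mm wide, 26 mm thick; bystander. Origin near its middle on the table, x towards its point
- seedtrays: stack of grey seed trays with a clear clip-on lid, 200 by 250 by 125 mm high, fixed; bystander. Origin under its centre
There are look-alikes about, which are no part of the job. What is shaped like the pot but red is not meant. What is shaped like the cutting but purple is not meant.

How it is judged:
By the outcome, as a careful person would: the job done as asked, in the order asked, and still so for the second after the job is handed in, while the arm keeps its last pose, push and grip.
It also fails if it takes over 59 s, if anything falls off the work surface, if the arm or the gripper's body presses on something with over 40 N, if the wrist force passes 120 N, or if a joint passes its speed limit or range.

## Working session

There is one attempt and no reset: what is moved stays moved. The work goes in short steps, Python scripts to look and compute and a tool call to move; the robot and the scene stay as the last step left them, time stands still between calls to the robot, and variables do not carry over. Pictures are saved under pics/ and viewed, at most 11 in all, crops included, and the job is handed in when it is done.

Besides the shell and the picture viewer there is one more tool, called after ">>>" in YAML: its name, and indented under it one key for each argument. servo_tool: Moves the arm, as the interface text tells. Its arguments: {"type":"object","properties":{"plan":{"type":"string"},"grip_force":{"type":"number"}},"required":["plan"]}

```bash
ls; mkdir -p pics; cat > h.py <<'E'
import numpy as np, cv2
from station import manip
def cam(n):
    c=manip.camera(n); c['R']=cv2.Rodrigues(np.array(c['rvec'],float))[0]; c['t']=np.array(c['tvec'],float); c['o']=-c['R'].T@c['t']; return c
def ray(c,u,v):
    x=(u-c['cx'])/c['fx']; y=(v-c['cy'])/c['fy']; rd=np.hypot(x,y); r=rd
    for _ in range(20): r=rd/(1+c['k1']*r*r)
    s=r/rd if rd>0 else 1
    return c['R'].T@np.array([x*s,y*s,1])
def onz(c,u,v,z):
    d=ray(c,u,v); return c['o']+d*(z-c['o'][2])/d[2]
def proj(c,p):
    q=c['R']@np.array(p,float)+c['t']; x,y=q[:2]/q[2]; k=1+c['k1']*(x*x+y*y)
    return np.array([c['fx']*x*k+c['cx'],c['fy']*y*k+c['cy']])
def tri(c1,p1,c2,p2):
    A=np.zeros((3,3));b=np.zeros(3)
    for c,p in((c1,p1),(c2,p2)):
        d=ray(c,*p);d/=np.linalg.norm(d);M=np.eye(3)-np.outer(d,d);A+=M;b+=M@c['o']
    return np.linalg.solve(A,b)
E
python3 - <<'E'
from h import *
for n in('scene','top'):
    c=cam(n); cv2.imwrite(f'pics/{n}0.png',c['pixels']); print(n,c['o'].round(),c['fx'],c['k1'],c['R'].round(2).tolist())
s=manip.observe();print(s, manip.tips_ahead)
E
```

```text
pics
scene [1441.  403.  787.] 390.5400542857296 -0.040900304079668624 [[-0.32, 0.95, 0.02], [0.55, 0.2, -0.81], [-0.77, -0.25, -0.58]]
top [ 250.  100. 1897.] 516.1053021012771 -0.11211941229545729 [[0.0, -1.0, -0.01], [-0.98, -0.0, -0.2], [0.2, 0.01, -0.98]]
{'time_s': 0.1, 'joint_pos': array([-1.45213149e+00,  8.79039783e-02,  1.37211406e+00,  2.34646313e-06,
        1.68357779e+00, -1.03128310e-01]), 'joint_vel': array([-0.00161327, -0.00175549, -0.00315509,  0.00087751, -0.00067911,
       -0.00025523]), 'joint_efforts': array([ 1.82310760e-03, -3.53014505e+01, -3.14219785e+01, -1.87835954e-04,
        7.93806917e-03, -1.59938588e-05]), 'eef_pos': array([ 120.91969215, -536.11336329,  241.23807959]), 'tcp_rot': array([-3.12030384e+00, -3.47456924e-01,  2.07672707e-05]), 'contact_force': array([ 0.44048375,  0.82193838, -0.14911838]), 'torque': array([ 0.06658754,  0.07220208, -0.02532469]), 'finger_force': 0.0, 'finger_gap': 85.60014763359494} 11.0
```

View pics/scene0.png

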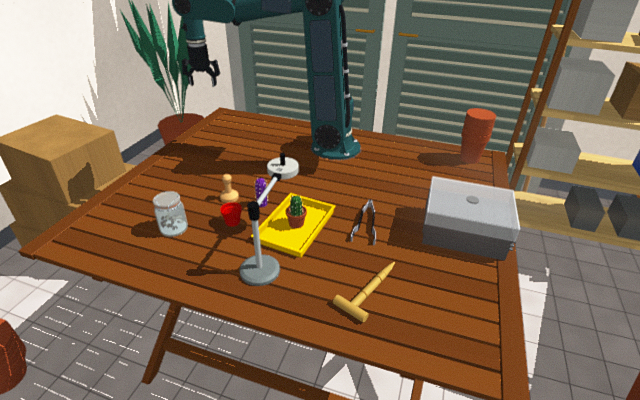

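View pics/top0.png

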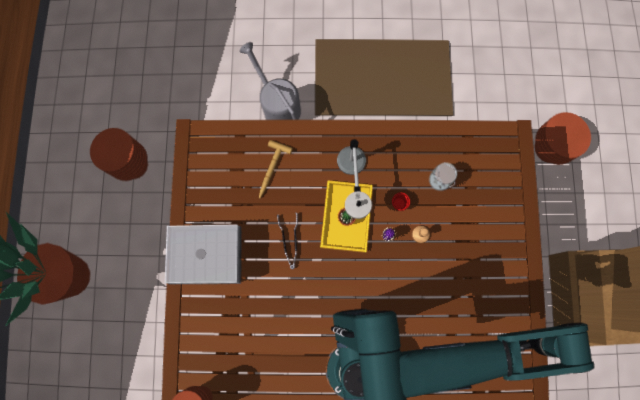

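The scene view shows the lamp head at about (283,168), the pot with the cutting at (296,212), the tongs at (364,222), the red and purple decoys at (231,214) and (261,190), and the dibber at (365,292). In the top view the lamp foot is at (352,160), the head at (358,204), the pot at (346,216), and the tongs' bow at (292,267) with the jaws at (280,214) and (297,213), pointing +x.

```bash
python3 - <<'E'
import cv2,numpy as np
a=cv2.imread('pics/top0.png')[135:280,265:375]; b=cv2.imread('pics/scene0.png')[140:290,225:390]
a=cv2.resize(a,None,fx=4,fy=4,interpolation=2);b=cv2.resize(b,None,fx=4.8,fy=3.99,interpolation=2)
cv2.imwrite('pics/topc.png',a);cv2.imwrite('pics/scc.png',cv2.resize(cv2.imread('pics/scene0.png')[145:285,230:390],None,fx=4,fy=4,interpolation=2))
E
```

```text
(no output)
```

View pics/topc.png

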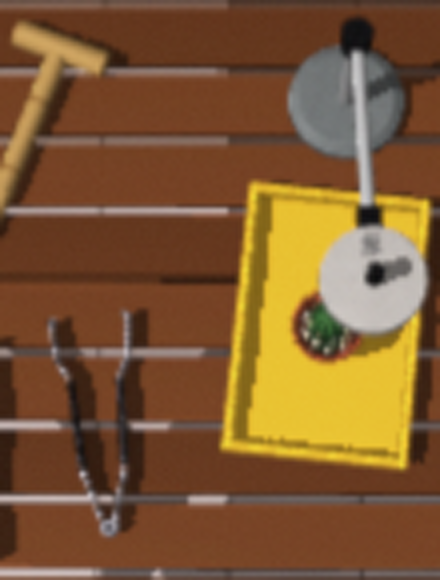

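View pics/scc.png

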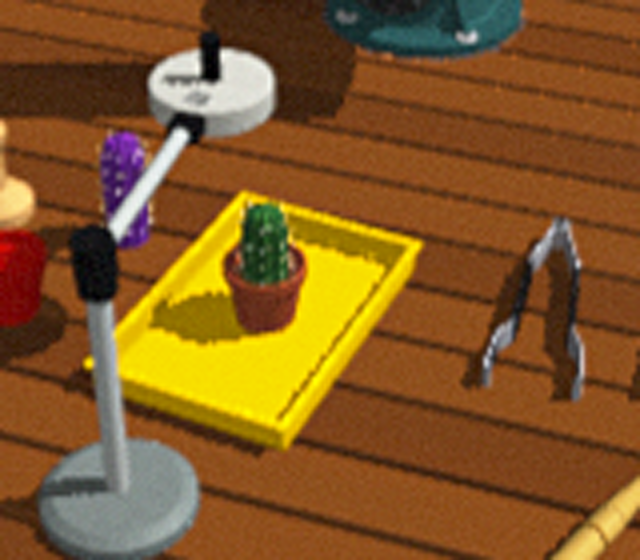

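The crops show the tongs' bow at top px (292,266.8) and the jaw ends at (278,214.5) and (296.8,213). The knob is at top (358.8,203) and scene (282.3,159), and the pot and cutting are clear in the scene view at about (296,212).

```bash
cat > meas.py <<'E'
from h import *
T=cam('top');S=cam('scene')
def mask(c,f,box):
    h=cv2.cvtColor(c['pixels'],cv2.COLOR_BGR2HSV).astype(int); m=f(h[...,0],h[...,1],h[...,2]).astype(np.uint8)
    k=np.zeros_like(m);u0,v0,u1,v1=box;k[v0:v1,u0:u1]=1;return m*k
def cont(m):
    return max(cv2.findContours(m,0,1)[0],key=cv2.contourArea)
green=lambda h,s,v:(h>40)&(h<85)&(s>70)
dark=lambda h,s,v:(v<45)
E
python3 - <<'E'
from meas import *
# tongs
bow=onz(T,292,266.75,22);j1=onz(T,278,214.5,22);j2=onz(T,296.75,213,22)
print('tongs top',bow.round(1),j1.round(1),j2.round(1),'len',np.linalg.norm((j1+j2)/2-bow).round(1),'gap',np.linalg.norm(j1-j2).round(1))
sb=onz(S,230+561/4,145+228/4,22);s1=onz(S,230+486/4,145+355/4,22);s2=onz(S,230+578/4,145+368/4,22)
print('tongs scene',sb.round(1),s1.round(1),s2.round(1))
for n,b,a1,a2 in(('T',bow,j1,j2),('S',sb,s1,s2)):
    d=(a1+a2)/2-b;d/=np.linalg.norm(d);print(n,'yaw',np.arctan2(d[1],d[0]),'grip from jaws',((a1+a2)/2-91*d)[:2].round(1),'from bow',(b+105*d)[:2].round(1))
# knob & lamp
print('knob',tri(T,(358.75,203.25),S,(282.25,159)).round(1), onz(T,358.75,203.25,242).round(1),onz(S,282.25,159,242).round(1))
h=(S,T)
for nm,c,box in(('S',S,(230,240,285,290)),('T',T,(330,140,372,178))):
    m=mask(c,lambda h,s,v:(s<70)&(v>70),box); (x,y),ax,an=cv2.fitEllipse(cv2.convexHull(cont(m))); print('foot',nm,x,y,ax,onz(c,x,y,8).round(1))
# cutting
for nm,c,box in(('S',S,(280,185,315,225)),('T',T,(335,205,360,228))):
    m=mask(c,green,box);x,y,w,hh=cv2.boundingRect(m);print('green',nm,x,y,w,hh,m.sum(),np.argwhere(m).mean(0))
    m=mask(c,lambda h,s,v:((h<9)|(h>174))&(s>90)&(v>60),box if nm=='T' else (280,195,312,232));x,y,w,hh=cv2.boundingRect(cont(m));print('pot',nm,x,y,w,hh)
# tray corners
for nm,c in(('S',S),('T',T)):
    m=mask(c,lambda h,s,v:(h>22)&(h<34)&(s>170)&(v>60),(225,170,400,270));q=cv2.minAreaRect(cont(m));p=cv2.boxPoints(q)
    if nm=='T':print([onz(c,*a,25).round(0)[:2].tolist() for a in p])
    print(cv2.approxPolyDP(cv2.convexHull(cont(m)),4,True).reshape(-1,2).tolist())
# pot guess: rim left/right px in scene crop 226..305 , y~268 ; top rim ellipse crop centre (327,326)
print('pot rim S',onz(S,230+265/4,145+266/4,58).round(1),'T',onz(T,265+327/4,135+326/4,58).round(1))
E
```

```text
tongs top [365.  227.2  22. ] [556.4 281.6  22. ] [562.2 212.5  22. ] len 195.3 gap 69.4
tongs scene [374.2 234.8  22. ] [554.5 217.5  22. ] [545.8 286.3  22. ]
T yaw 0.10177933291222738 grip from jaws [468.8 237.8] from bow [469.5 237.9]
S yaw 0.09695518454005125 grip from jaws [459.6 243.1] from bow [478.7 244.9]
knob [558.   -0.6 239.1] [558.3  -2.6 242. ] [562.4   3.9 242. ]
foot S 258.9446105957031 263.3387451171875 (40.688926696777344, 46.392333984375) [749.1   3.    8. ]
foot T 351.1866455078125 161.03298950195312 (27.696670532226562, 31.300058364868164) [764.4   9.9   8. ]
green S 291 196 11 20 181 [205.87292818 295.91160221]
pot S 287 207 19 21
green T 342 211 9 10 44 [215.86363636 345.63636364]
pot T 348 219 7 5
[[290, 193], [334, 205], [301, 256], [264, 245], [260, 225]]
[[439.0, 125.0], [683.0, 100.0], [665.0, -68.0], [422.0, -39.0]]
[[328, 181], [352, 187], [369, 215], [365, 251], [321, 246]]
pot rim S [551.7  38.3  58. ] T [543.9  29.8  58. ]
```

>>> servo_tool:
  plan: "545 -426 -60 0 0 0.19 0.4; 545 -426 -60 0 0 0.19 0.4; 545 -426 -60 0 0 0.19 0.4; 545 -426 -60 0 0 0.19 0.4; 545 -426 -60 0 0 0.19 0.4; 545 -426 -60 0 0 0.19 0.4; 545 -426 -60 0 0 0.19 0.4; 545 -426 -60 0 0 0.19 0.4"
  grip_force: 30

```text
time_s: 1.0
eef_pos: [374.1, -226.2, 277.1]
tcp_rot: [3.141, 0.049, 0.001]
contact_force: [0.6, -0.7, 0.9]
finger_gap: 50.8
finger_force: 0.0
```

```bash
cat > go.py <<'E'
from h import *
from scipy.spatial.transform import Rotation as Ro
def go(x,y,z,psi,tilt=None):
    s=manip.observe(); R=Ro.from_rotvec(s['tcp_rot'])
    G=Ro.from_matrix(np.array([[np.cos(psi),np.sin(psi),0],[np.sin(psi),-np.cos(psi),0],[0,0,-1]]))
    print('now',s['eef_pos'].round(1),'psi',round(float(np.arctan2(*R.as_matrix()[1::-1,0])),3),'->',R.inv().apply(np.array([x,y,z])-s['eef_pos']).round(1),(R.inv()*G).as_rotvec().round(3))
E
python3 - <<'E'
from go import *
from meas import *
# lamp pivot: cap / post
print('cap',tri(T,(265+357/4-.4,135+35/4-.4),S,(230+96/4-.4,145+262/4-.4)).round(1))
print('postS at foot',onz(S,230+118/4-.4,145+485/4-.4,12).round(1),'footT',onz(T,351.2,159.5,8).round(1))
go(560,0,300,0.04)
E
```

```text
cap [770.   12.5 211.9]
postS at foot [761.3   9.7  12. ] footT [770.4   9.8   8. ]
now [ 376.4 -223.4  277.6] psi 0.042 -> [ 192.9 -215.5  -21.6] [-0.001 -0.003  0.002]
```

>>> servo_tool:
  plan: "190 -216 -22 0 0 0 0.4; 190 -216 -22 0 0 0 0.4; 190 -216 -22 0 0 0 0.4; 190 -216 -22 0 0 0 0.4; 190 -216 -22 0 0 0 0.4; 190 -216 -22 0 0 0 0.4; 190 -216 -22 0 0 0 0.4; 190 -216 -22 0 0 0 0.4"

```text
time_s: 1.9
eef_pos: [556.3, -6.5, 298.0]
tcp_rot: [3.14, 0.051, -0.003]
contact_force: [-0.1, -1.5, -0.7]
finger_gap: 51.3
finger_force: 0.0
```

```bash
python3 - <<'E'
from go import *
go(560,0,243,0.05)
c=cam('scene');cv2.imwrite('pics/s1.png',cv2.resize(c['pixels'][60:260,180:400],None,fx=3,fy=3,interpolation=2))
E
```

```text
now [556.3  -6.5 298. ] psi 0.032 -> [ 4.  -6.4 55. ] [ 0.001  0.002 -0.018]
```

View pics/s1.png

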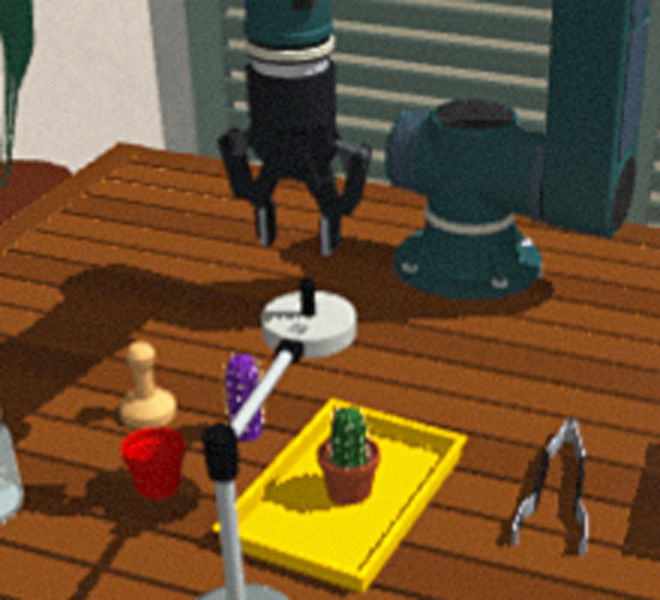

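The open fingers at crop (265,225) and (330,235) straddle the knob at (308,297). After a 6 mm shift to the left they will be centred enough to lower.

>>> servo_tool:
  plan: "4 -8 0 0 0 -0.02 0.4; 4 -8 15 0 0 -0.02 0.4; 4 -8 28 0 0 -0.02 0.4; 4 -8 40 0 0 -0.02 0.4; 4 -8 50 0 0 -0.02 0.4; 4 -8 55 0 0 -0.02 0.4; 4 -8 55 0 0 -0.02 0.4; 4 -8 55 0 0 -0.02 0.4"

```text
time_s: 2.75
eef_pos: [560.2, 2.0, 244.2]
tcp_rot: [3.14, 0.081, 0.001]
contact_force: [-0.4, -0.1, 0.6]
finger_gap: 51.3
finger_force: 0.0
```

```bash
python3 - <<'E'
from go import *
print(manip.observe()['contact_force'])
for a in np.arange(.13,1.25,.13): # arc rows about pivot
    th=.053+a; go(769-209.5*np.cos(th),11-209.5*np.sin(th),243,th)
E
```

```text
[-0.39030471 -0.12762767  0.58153287]
now [560.2   2.  244.2] psi 0.052 -> [ 1.3 29.2  1.2] [ 0.    -0.001 -0.131]
now [560.2   2.  244.2] psi 0.052 -> [ 6.6 55.9  1.2] [ 0.    -0.001 -0.261]
now [560.2   2.  244.2] psi 0.052 -> [15.3 81.7  1.2] [ 0.    -0.001 -0.391]
now [560.2   2.  244.2] psi 0.052 -> [ 27.3 106.1   1.2] [ 0.    -0.001 -0.521]
now [560.2   2.  244.2] psi 0.052 -> [ 42.3 128.8   1.2] [ 0.    -0.001 -0.651]
now [560.2   2.  244.2] psi 0.052 -> [ 60.2 149.3   1.3] [ 0.    -0.001 -0.781]
now [560.2   2.  244.2] psi 0.052 -> [ 80.6 167.3   1.3] [ 0.    -0.    -0.911]
now [560.2   2.  244.2] psi 0.052 -> [103.1 182.6   1.3] [ 1.000e-03 -0.000e+00 -1.041e+00]
now [560.2   2.  244.2] psi 0.052 -> [127.5 194.8   1.3] [ 1.000e-03 -0.000e+00 -1.171e+00]
```

>>> servo_tool:
  plan: "0 10 0 0 0 -0.05 0.4; 1 29 0 0 0 -0.13 0.4; 3 43 0 0 0 -0.2 0.4; 7 56 0 0 0 -0.26 0.4; 11 69 0 0 0 -0.33 0.4; 15 82 0 0 0 -0.39 0.4; 21 94 0 0 0 -0.46 0.4; 27 106 0 0 0 -0.52 0.4"

```text
time_s: 3.55
eef_pos: [593.1, -102.8, 245.0]
tcp_rot: [3.012, 0.89, 0.003]
contact_force: [0.4, 1.0, 0.2]
finger_gap: 51.1
finger_force: 0.3
```

```bash
python3 - <<'E'
from go import *
print(manip.observe()['contact_force'])
for a in np.arange(.52,1.2,.09): # arc rows about pivot
    th=.053+a; go(769-209.5*np.cos(th),11-209.5*np.sin(th),243,th)
E
```

```text
[0.3974111  1.00643596 0.1628041 ]
now [ 593.1 -102.8  245. ] psi 0.575 -> [-0.  -0.2  2. ] [ 0.001 -0.001  0.002]
now [ 593.1 -102.8  245. ] psi 0.575 -> [ 0.8 18.6  2. ] [ 0.001 -0.001 -0.088]
now [ 593.1 -102.8  245. ] psi 0.575 -> [ 3.3 37.3  2.1] [ 0.001 -0.001 -0.178]
now [ 593.1 -102.8  245. ] psi 0.575 -> [ 7.5 55.7  2.1] [ 0.001 -0.001 -0.268]
now [ 593.1 -102.8  245. ] psi 0.575 -> [13.3 73.6  2.1] [ 0.001 -0.001 -0.358]
now [ 593.1 -102.8  245. ] psi 0.575 -> [20.7 90.9  2.1] [ 0.001 -0.001 -0.448]
now [ 593.1 -102.8  245. ] psi 0.575 -> [ 29.6 107.5   2.2] [ 0.001 -0.001 -0.538]
now [ 593.1 -102.8  245. ] psi 0.575 -> [ 40.  123.3   2.2] [ 0.001 -0.001 -0.628]
```

>>> servo_tool:
  plan: "1 18 2 0 0 -0.09 0.4; 3 37 2 0 0 -0.18 0.4; 7 56 2 0 0 -0.27 0.4; 13 74 2 0 0 -0.36 0.4; 21 91 2 0 0 -0.45 0.4; 30 107 2 0 0 -0.54 0.4; 36 117 2 0 0 -0.59 0.4; 36 117 2 0 0 -0.59 0.4"

```text
time_s: 4.35
eef_pos: [687.2, -182.1, 241.7]
tcp_rot: [2.626, 1.723, 0.001]
contact_force: [-0.4, -0.2, -0.7]
finger_gap: 50.9
finger_force: 0.0
```

>>> servo_tool:
  plan: "0 -6 0 0 0 0 0.4; 0 -6 -10 0 0 0 0.4; 0 -6 -25 0 0 0 0.4; 0 -6 -45 0 0 0 0.4; 0 -6 -70 0 0 0 0.4; 0 -6 -70 0 0 0 0.4; 0 -6 -70 0 0 0 0.4; 0 -6 -70 0 0 0 0"

```text
time_s: 5.15
eef_pos: [680.1, -178.7, 310.5]
tcp_rot: [-2.625, -1.723, 0.002]
contact_force: [0.5, -0.2, -0.7]
finger_gap: 64.4
finger_force: 0.0
```

```bash
python3 - <<'E'
from meas import *
from go import go
cv2.imwrite('pics/s2.png',np.vstack([cv2.resize(S['pixels'][120:270,200:420],None,fx=2.5,fy=2.0,interpolation=2),cv2.resize(T['pixels'][150:280,260:480],None,fx=2.5,fy=2.3,interpolation=2)]))
go(470,240,150,0.1)
m=mask(T,green,(335,205,360,228));print('green T',cv2.boundingRect(m),cv2.moments(m,True)['m10']/m.sum(),cv2.moments(m,True)['m01']/m.sum())
m=mask(T,lambda h,s,v:((h<9)|(h>172))&(s>90)&(v>50),(330,200,364,235));m|=mask(T,green,(335,205,360,228))
x=cv2.convexHull(cont(m));print('pot T',cv2.minEnclosingCircle(x),cv2.fitEllipse(x)[0],onz(T,*cv2.fitEllipse(x)[0],58).round(1))
E
```

```text
now [ 680.1 -178.7  309.8] psi 1.162 -> [ 300.7 -358.7  160.9] [-0.003  0.002  1.062]
green T (342, 211, 9, 10) 346.4920634920635 215.04761904761904
pot T ((346.4545593261719, 215.22727966308594), 4.794434070587158) (346.5574645996094, 215.33192443847656) [548.1  30.4  58. ]
```

View pics/s2.png

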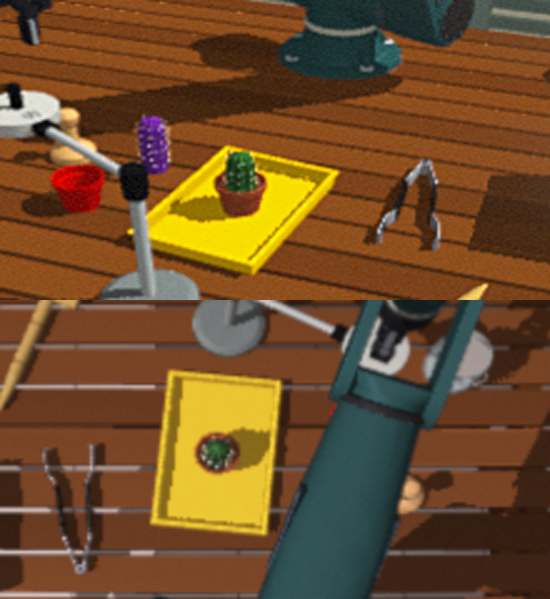

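The lamp head is now well off the tray, at crop (18,112) in the scene view, and everything else is in place. Next the tongs.

>>> servo_tool:
  plan: "301 -359 60 0 0 1.06 0; 301 -359 60 0 0 1.06 0; 301 -359 60 0 0 1.06 0; 301 -359 60 0 0 1.06 0; 301 -359 60 0 0 1.06 0; 301 -359 60 0 0 1.06 0; 301 -359 60 0 0 1.06 0; 301 -359 60 0 0 1.06 0"

```text
time_s: 6.05
eef_pos: [504.3, 171.6, 260.4]
tcp_rot: [3.137, 0.154, -0.002]
contact_force: [-0.0, 0.9, -0.2]
finger_gap: 85.4
finger_force: 0.0
```

```bash
python3 - <<'E'
from go import *
go(470,240,120,0.1)
S=cam('scene')
for z in(275,285,295,305): print(z,proj(S,(556,-6.5,z)).round(1))
E
```

```text
now [504.3 171.6 260.4] psi 0.098 -> [-27.3 -71.5 140.4] [ 0.     0.002 -0.002]
275 [279.2 146.9]
285 [279.1 143.7]
295 [278.9 140.5]
305 [278.8 137.2]
```

>>> servo_tool:
  plan: "-27 -71 140 0 0 0 0; -27 -71 140 0 0 0 0; -27 -71 140 0 0 0 0; -27 -71 140 0 0 0 0; -27 -71 170 0 0 0 0; -27 -71 190 0 0 0 0; -27 -71 190 0 0 0 0; -27 -71 190 0 0 0 0"

```text
time_s: 6.9
eef_pos: [472.7, 237.9, 72.8]
tcp_rot: [3.137, 0.159, 0.002]
contact_force: [-0.0, -0.1, 1.7]
finger_gap: 85.7
finger_force: 0.0
```

```bash
python3 - <<'E'
from go import *
go(470,240,12,0.1)
S=cam('scene')
cv2.imwrite('pics/s3.png',cv2.resize(S['pixels'][140:260,290:430],None,fx=4,fy=4,interpolation=2))
print([proj(S,(469.5+a*np.cos(.1),239.5+a*np.sin(.1),22)).round(1) for a in(-105,91)])
E
```

```text
now [472.7 237.9  72.8] psi 0.101 -> [-2.5 -2.4 60.8] [ 0.    -0.001  0.001]
[array([369.2, 200.2]), array([361.1, 237.2])]
```

View pics/s3.png

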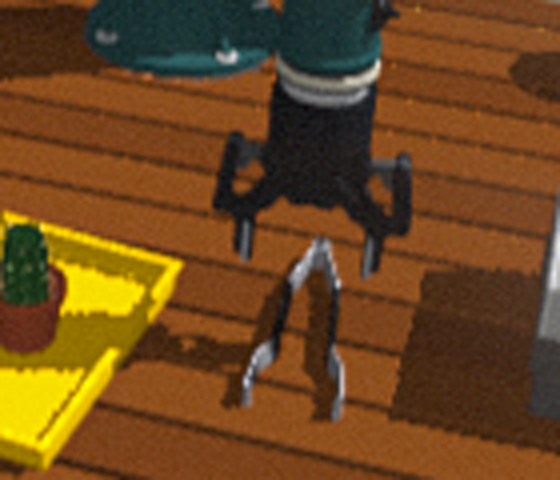

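The gripper is above the tongs, with fingers at crop (243,240) and (372,255) straddling the sleeves between (285,300) and (330,300). I'm lowering now.

>>> servo_tool:
  plan: "-2 -3 20 0 0 0 0; -2 -3 40 0 0 0 0; -2 -3 52 0 0 0 0; -2 -3 57 0 0 0 0; -2 -3 60 0 0 0 0; -2 -3 60 0 0 0 0.1; -2 -3 60 0 0 0 0.25; -2 -3 60 0 0 0 0.35"
  grip_force: 30

```text
time_s: 7.75
eef_pos: [470.1, 241.3, 12.7]
tcp_rot: [-3.137, -0.16, -0.002]
contact_force: [-0.5, 0.3, -0.2]
finger_gap: 55.8
finger_force: 0.0
```

>>> servo_tool:
  plan: "0 0 0 0 0 0 0.4; 0 0 0 0 0 0 0.44; 0 0 0 0 0 0 0.48; 0 0 0 0 0 0 0.5; 0 0 0 0 0 0 0.52; 0 0 0 0 0 0 0.52; 0 0 0 0 0 0 0.52; 0 0 0 0 0 0 0.52"

```text
time_s: 8.55
eef_pos: [470.8, 241.7, 13.8]
tcp_rot: [-3.136, -0.16, -0.005]
contact_force: [-2.5, -0.5, 6.7]
finger_gap: 41.3
finger_force: 10.2
```

>>> servo_tool:
  plan: "0 0 -8 0 0 0 0.52; 0 0 -20 0 0 0 0.52; 0 0 -40 0 0 0 0.52; 0 0 -65 0 0 0 0.52; 0 0 -90 0 0 0 0.52; 0 0 -115 0 0 0 0.52; 0 0 -136 0 0 0 0.52; 0 0 -136 0 0 0 0.52"

```text
time_s: 9.35
eef_pos: [471.5, 241.7, 152.1]
tcp_rot: [-3.135, -0.16, -0.012]
contact_force: [0.6, -0.1, -0.8]
finger_gap: 41.1
finger_force: 7.5
```

```bash
python3 - <<'E'
from go import *
go(400,34,150,0.1)
S=cam('scene');T=cam('top')
a=cv2.resize(S['pixels'][120:260,280:420],None,fx=4,fy=4,interpolation=2)
b=cv2.resize(T['pixels'][200:280,265:365],None,fx=2.2,fy=2.2,interpolation=2)
cv2.imwrite('pics/s4.png',np.hstack([a,np.pad(b,((0,560-b.shape[0]),(0,0),(0,0)))]))
E
```

```text
now [471.5 241.7 152.1] psi 0.102 -> [-92.2 199.4   1.1] [-0.002 -0.008  0.002]
```

View pics/s4.png

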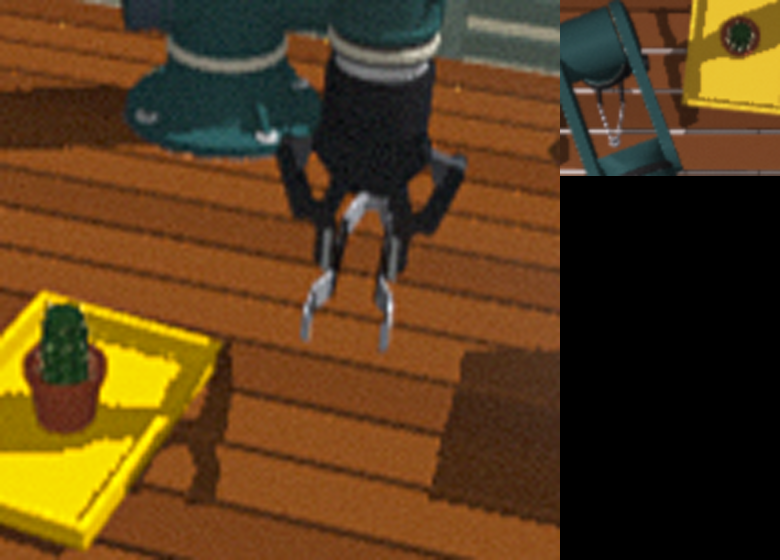

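The tongs are lifted and level, with the jaw ends at crop (306,338) and (385,350), still open. The cutting's dome top is at crop (65,305).

```bash
python3 - <<'E'
from meas import *
J=[onz(S,280+u/4-.4,120+v/4-.4,139) for u,v in((306,338),(385,350))];print('jaw ends',[j.round(1) for j in J],'mid',((J[0]+J[1])/2).round(1),'pred',471.5+91*np.cos(.1),241.7+91*np.sin(.1))
mT=mask(T,green,(335,205,360,228));mS=mask(S,green,(280,185,315,225))
for nm,m in(('T',mT),('S',mS)):
    ys,xs=np.nonzero(m);print(nm,xs.mean().round(2),ys.mean().round(2),xs.min(),xs.max(),ys.min(),ys.max())
ys,xs=np.nonzero(mT);print('T z98',onz(T,xs.mean(),ys.mean(),98).round(1))
ys,xs=np.nonzero(mS);
for y in range(ys.min(),ys.max()+1,3):
    q=xs[ys==y]; print(y,q.min(),q.max(),end=' | ')
for p in((548,31,58),(548,31,75),(548,31,91),(548,31,108),(548,41,91)):print(p,proj(S,p).round(1),proj(T,p).round(1))
m=mask(S,lambda h,s,v:((h<12)|(h>172))&(s>110)&(v>50),(284,198,310,232));print('potS',cv2.boundingRect(cont(m)))
E
```

```text
jaw ends [array([560.9, 224.9, 139. ]), array([555.9, 280.6, 139. ])] mid [558.4 252.8 139. ] pred 562.0453790403003 250.78484091486135
T 346.57 215.53 343 350 211 220
S 295.86 206.08 291 301 197 215
T z98 [540.9  31.9  98. ]
197 292 298 | 200 291 300 | 203 291 301 | 206 291 301 | 209 291 300 | 212 291 301 | 215 293 297 | (548, 31, 58) [294.5 210.3] [346.4 215.4]
(548, 31, 75) [294.4 205.9] [346.6 214.6]
(548, 31, 91) [294.3 201.7] [346.7 213.9]
(548, 31, 108) [294.1 197.1] [346.9 213.1]
(548, 41, 91) [297.3 202.3] [343.9 213.9]
potS (287, 206, 19, 22)
```

```bash
python3 - <<'E'
from go import *
go(480.4,6.6,165,0.39)
E
```

```text
now [468.5 240.6 146. ] psi 0.102 -> [-12.  234.  -18.7] [ 0.001  0.003 -0.288]
```

>>> servo_tool:
  plan: "-1 15 -10 0 0 -0.02 0.52; -3 45 -19 0 0 -0.06 0.52; -5 80 -19 0 0 -0.1 0.52; -7 115 -19 0 0 -0.15 0.52; -9 150 -19 0 0 -0.2 0.52; -11 185 -19 0 0 -0.24 0.52; -12 215 -19 0 0 -0.27 0.52; -12 234 -19 0 0 -0.29 0.52"

```text
time_s: 10.35
eef_pos: [480.2, 5.0, 164.9]
tcp_rot: [-3.081, -0.61, 0.006]
contact_force: [0.8, -0.2, -1.2]
finger_gap: 41.0
finger_force: 7.5
```

```bash
python3 - <<'E'
from go import *
cam('top');cam('top')
S=cam('scene');T=cam('top')
go(480.4,6.6,90,0.39)
a=cv2.resize(S['pixels'][150:240,250:340],None,fx=6,fy=6,interpolation=2)
b=cv2.resize(T['pixels'][190:270,310:385],None,fx=3.3,fy=3.3,interpolation=2)
cv2.imwrite('pics/s5.png',np.hstack([a,np.pad(b,((0,540-b.shape[0]),(0,0),(0,0)))]))
E
```

```text
now [480.6   7.2 165.4] psi 0.39 -> [-0.3  0.6 75.4] [-0.002  0.002  0.   ]
```

View pics/s5.png

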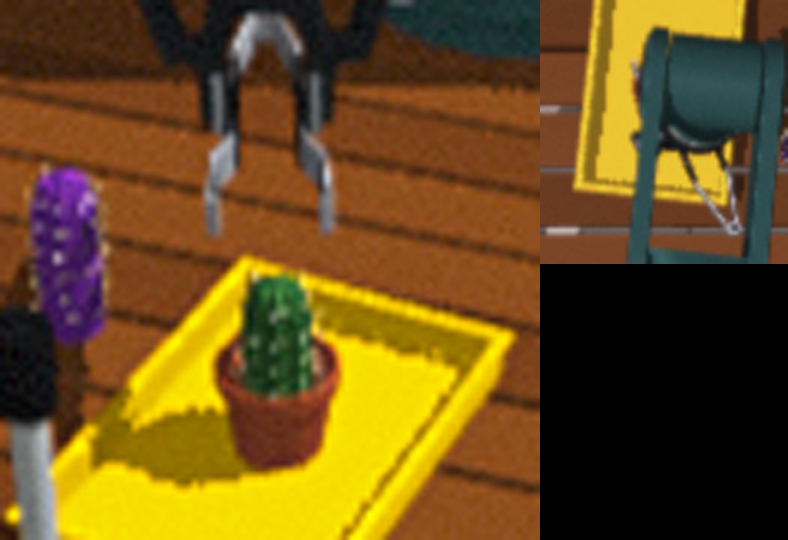

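In the scene crop the jaw ends are at (212,233) and (327,230), and the cutting's axis is at u≈279 with its dome top at v≈270. The jaws need about 3 mm to the right.

```bash
python3 - <<'E'
from meas import *
a=onz(S,250+269.5/6-.4,150+231.5/6-.4,151.8);print('jaw end S',a.round(1))
# cutting apex silhouette: top tangent point of dome ~ z 107
b=onz(S,250+279/6-.4,150+271/6-.4,108);print('apex S',b.round(1))
r=onz(S,250+279/6-.4,150+365/6-.4,58);print('rim centre S',r.round(1))
d=np.array([np.cos(.39),np.sin(.39)]);n=np.array([-d[1],d[0]])
for q in(b,r):print('along',((a-q)[:2]@d).round(1),'left',((q-a)[:2]@n).round(1))
E
```

```text
jaw end S [563.   39.2 151.8]
apex S [534.4  32.  108. ]
rim centre S [546.8  35.9  58. ]
along 29.2 left 4.2
along 16.3 left 3.1
```

>>> servo_tool:
  plan: "2 -3 0 0 0 0 0.51; 2 -3 0 0 0 0 0.5; 2 -3 10 0 0 0 0.5; 2 -3 20 0 0 0 0.5; 2 -3 30 0 0 0 0.5; 2 -3 40 0 0 0 0.5; 2 -3 50 0 0 0 0.5; 2 -3 55 0 0 0 0.5"

```text
time_s: 11.45
eef_pos: [481.2, 10.6, 110.1]
tcp_rot: [-3.081, -0.611, 0.004]
contact_force: [0.7, 0.7, -2.7]
finger_gap: 42.7
finger_force: 7.3
```

>>> servo_tool:
  plan: "0 0 6 0 0 0 0.5; 0 0 12 0 0 0 0.5; 0 0 18 0 0 0 0.5; 0 0 24 0 0 0 0.5; 0 0 28 0 0 0 0.5; 0 0 30 0 0 0 0.5; 0 0 30 0 0 0 0.5; 0 0 30 0 0 0 0.5"

```text
time_s: 12.25
eef_pos: [482.2, 10.6, 82.1]
tcp_rot: [3.081, 0.612, 0.001]
contact_force: [1.1, 0.1, -0.6]
finger_gap: 42.7
finger_force: 7.3
```

```bash
python3 - <<'E'
from go import *
S=cam('scene')
go(482.4,10,80,0.39);print(manip.observe()['contact_force'].round(1))
cv2.imwrite('pics/s6.png',cv2.resize(S['pixels'][160:240,255:340],None,fx=7,fy=7,interpolation=2))
E
```

```text
now [482.3  10.6  82.2] psi 0.392 -> [-0.1  0.6  2.2] [ 0.    -0.001  0.002]
[ 0.4 -0.4 -1.5]
```

View pics/s6.png

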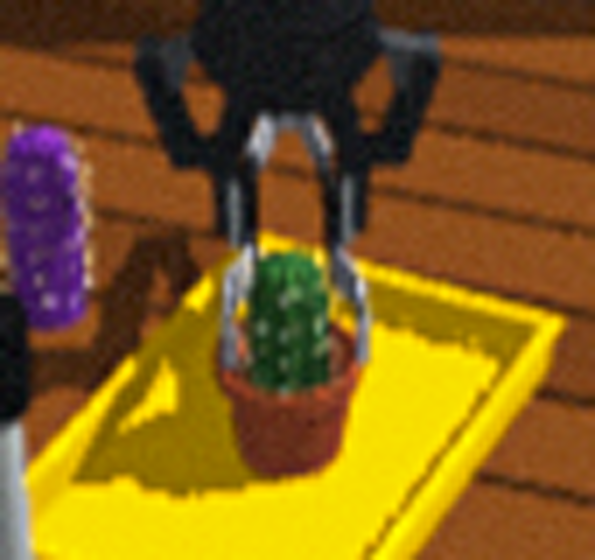

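The jaws, with ends at crop u≈230 and 362, straddle the cutting at 248–330, about 2–3 mm too far right. I'll shift left, then close gently.

>>> servo_tool:
  plan: "0 1 0 0 0 0 0.5; 0 2.5 0 0 0 0 0.5; 0 2.5 0 0 0 0 0.52; 0 2.5 0 0 0 0 0.54; 0 2.5 0 0 0 0 0.56; 0 2.5 0 0 0 0 0.58; 0 2.5 0 0 0 0 0.6; 0 2.5 0 0 0 0 0.62"
  grip_force: 35

```text
time_s: 13.1
eef_pos: [483.0, 8.3, 81.8]
tcp_rot: [3.081, 0.612, -0.0]
contact_force: [-0.9, 0.1, -1.5]
finger_gap: 32.6
finger_force: 10.0
```

>>> servo_tool:
  plan: "0 0 0 0 0 0 0.64; 0 0 0 0 0 0 0.66; 0 0 0 0 0 0 0.68; 0 0 0 0 0 0 0.71; 0 0 0 0 0 0 0.74; 0 0 0 0 0 0 0.77; 0 0 0 0 0 0 0.8; 0 0 0 0 0 0 0.8"
  grip_force: 35

```text
time_s: 13.9
eef_pos: [483.0, 8.3, 81.9]
tcp_rot: [3.081, 0.611, 0.0]
contact_force: [0.1, 0.3, -0.3]
finger_gap: 29.2
finger_force: 34.5
```

>>> servo_tool:
  plan: "0 0 -2 0 0 0 0.8; 0 0 -5 0 0 0 0.8; 0 0 -10 0 0 0 0.8; 0 0 -16 0 0 0 0.8; 0 0 -23 0 0 0 0.8; 0 0 -30 0 0 0 0.8; 0 0 -37 0 0 0 0.8; 0 0 -44 0 0 0 0.8"

```text
time_s: 14.7
eef_pos: [483.1, 8.3, 126.7]
tcp_rot: [3.081, 0.612, 0.001]
contact_force: [0.1, -0.2, -2.1]
finger_gap: 28.8
finger_force: 34.6
```

>>> servo_tool:
  plan: "0 0 -7 0 0 0 0.8; 0 0 -14 0 0 0 0.8; 0 0 -21 0 0 0 0.8; 0 0 -28 0 0 0 0.8; 0 0 -34 0 0 0 0.8; 0 0 -38 0 0 0 0.8; 0 0 -40 0 0 0 0.8; 0 0 -40 0 0 0 0.8"

```text
time_s: 15.5
eef_pos: [483.1, 8.3, 166.1]
tcp_rot: [3.081, 0.611, 0.001]
contact_force: [-0.4, -0.0, -2.2]
finger_gap: 29.1
finger_force: 34.7
```

>>> servo_tool:
  plan: "0 0 0 0 0 0 0.8; 0 0 0 0 0 0 0.8; 0 0 0 0 0 0 0.8; 0 0 0 0 0 0 0.8; 0 0 0 0 0 0 0.8; 0 0 0 0 0 0 0.8; 0 0 0 0 0 0 0.8; 0 0 0 0 0 0 0.8"

```text
time_s: 16.3
eef_pos: [483.0, 8.3, 165.9]
tcp_rot: [3.081, 0.611, 0.0]
contact_force: [-0.0, -0.5, -2.3]
finger_gap: 29.1
finger_force: 34.7
```

```bash
python3 - <<'E'
from go import *
S=cam('scene')
go(483,8.3,165,0.39)
a=cv2.resize(S['pixels'][130:240,200:340],None,fx=5,fy=5,interpolation=2)
cv2.imwrite('pics/s7.png',a)
E
```

```text
now [483.    8.3 165.9] psi 0.392 -> [-0.  -0.   0.9] [ 0.    -0.     0.002]
```

View pics/s7.png

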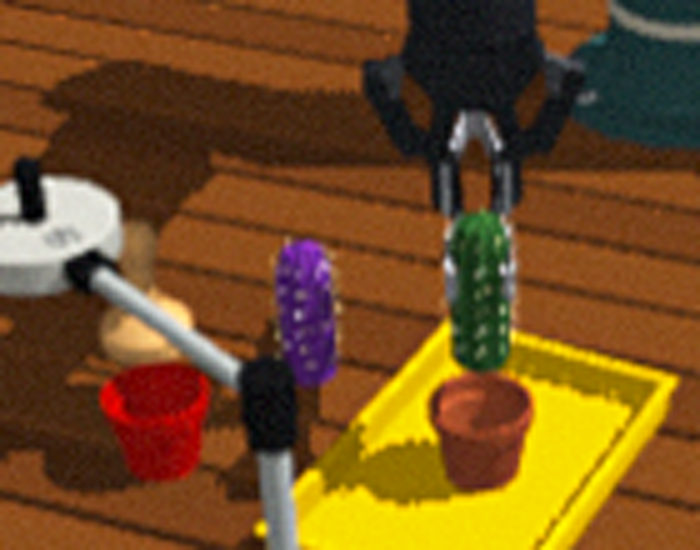

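The picture shows the cutting upright in the tongs at crop (480,290), its foot (v≈365) about 3 cm above the rim of the pot (v≈402). The pot is still in place, and the lamp head is off to the left at (55,235).

```bash
python3 -c "
from station import manip
print(manip.finish_job())"
```

```text
the job is handed in; nothing more can be done
None
```

The job is handed in: the lamp is swung clear of the tray, and the tongs hold the cutting upright about 3 cm above the rim of the pot. The pot looks unmoved in the last picture. I don't have the judge's verdict.

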